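# Pin a monitor-arm link into its desk yoke

### The job

Fit the monitor arm: push the loose aluminium arm link along its bed into the steel desk yoke against the spring bumper, so that its cross hole comes into line with the holes in the yoke's cheeks. Then take the longer of the two headed steel pins, enter its tapered nose from the side of the yoke that faces the robot, and drive it through cheek, link and cheek until its head sits fully home against the cheek. Let go, and leave the short pin and the other things on the desk where they are.

Things in the scene. Friction and masses are not known exactly. Their poses are not given: they have to be found in the camera images.
- yoke: Dark steel bracket fixed to the desk. Origin on the desk top (z 0) below the middle of the slot, under the hole axis. +x: the way the pin is driven, roughly away from the robot; the forearm lies along +y and is pushed in along -y; z up. Its bed is 50 mm wide (x -25 to 25), top 24 mm above the desk, y -40 to 150 mm; two upright cheeks stand on it, and a spring bumper closes the -y end. All smooth, lightly greased.
- yoke_mouth (a point): Centre of the hole in the near cheek's outer face (yoke frame -25, 0, 40 mm; same axes): the pin enters here along +x and its head seats here. Each cheek is 10 mm thick (x -25 to -15 and 15 to 25), y -24 to 50 mm, top 62 mm above the desk. A level 14 mm hole, slightly countersunk on its -x side, goes through both at y 0, 40 mm above the desk.
- yoke_middle (a point): Middle of the 30 mm wide slot on the hole axis (yoke frame 0, 0, 40 mm; same axes): where the forearm's origin belongs.
- bumper_face (a point): Rubber face (20 mm disc) of the spring bumper at the -y end of the slot. It meets the forearm's nose when the hole is still 3 mm short of line, pushes back with 3 N at first, gives 5 mm sluggishly and then stops hard (6.5 N just before). Let go, the forearm may spring back up to 3 mm; the pin's tapered nose then draws it into line.
- forearm: Loose aluminium arm link, about 0.25 kg, lying on the bed, nose already in the slot, 20 to 45 mm out of line along the yoke's +y. Origin in the centre of its 14 mm cross hole, 40 mm above the desk; hole along x, length along y, z up. 28 mm wide, 32 mm high, from nose y -22 to a flat end face at y 128 mm; the last 22 mm are a block 44 mm wide, z -16 to 20 mm. Push it by the end face.
- pin: Longer headed steel pin, about 0.12 kg, lying level in two V notches, axis 40 mm above the desk, nose roughly to the world's +x. Origin on its axis in the head's flat seating face; +x along the shank to the nose. Shank 12 mm thick, 110 mm long, the last 14 mm tapering; head 28 mm wide, 8 mm thick (x -8 to 0). Balances 36 mm from the origin. A grip cannot drive it home: let go and press the head.
- pin_nose (a point): Tip of the long pin's nose, 4 mm wide, 110 mm along x from the pin's origin. The taper draws the forearm's hole into line if it is up to about 4 mm off.
- short_pin: A like pin with a shank of only 62 mm, on a like rest: not wanted, leave it. Origin and axes as for the long pin.
- rest_a: Wooden rest fixed to the desk, carrying the long pin: foot 100 x 44 x 6 mm, two notched supports 8 mm thick and about 43 mm high, 16 and 78 mm from the pin's origin; between them the shank is free to be gripped from above. Origin under its centre, x along the pin.
- rest_b: Like rest that carries the short pin, its supports closer together; which rest stands nearer to the yoke varies.
- screwdriver: Screwdriver 190 mm long, lying beyond the yoke. Bystander.
- mug: White mug, 80 mm wide, 95 mm high, left. Bystander.
- bottle: Green bottle, 66 mm wide, 210 mm high, beyond the pin rests. Bystander.
- router: White network router 110 x 150 x 32 mm with two upright aerials, 160 mm high, at the back. Bystander.
- drive: Black external drive 80 x 115 x 20 mm, at the back. Bystander.
- grater: Steel box grater about 75 x 105 mm, 210 mm high, left. Bystander.
Mind the look-alikes: they are no part of the job. What is shaped like the pin but green or purple is not meant.

How it is judged:
By the outcome, as a careful person would: the job done as asked, in the order asked, and still so for the second after the job is handed in, with the robot touching nothing.
It also fails if it takes over 61 s, if anything falls off the work surface, if the arm or the gripper's body presses on something with over 40 N, if the wrist force passes 120 N, or if a joint passes its speed limit or range.

### The arm

A 6-joint arm with a two-finger parallel gripper is mounted at the origin on the work surface. World frame = base frame: x ahead of the robot, y to its left, z up, the work surface at z = 0. Lengths are in m, angles in degrees, forces in N, time in s.
With the tool pointing down it reaches from about 0.3 to 0.75 m from the base axis. Payload 8.5 kg.
Tool frame: the origin (TCP) lies on the mounting face of the last link; the fingertips stand 173 mm ahead of it and the grasp point (between the pads) lies 155 mm ahead of it (env.tips_ahead is the distance from the TCP to the fingertips, in m); x points along the fingers, z is the direction in which the jaws open and shut, and the axes are right-handed (so a half turn about x gives the same grasp; the last joint's range is limited). The gripper opens to 85 mm and grips with 20 to 120 N. Pads are 22 mm wide; open, the fingers measure 114 mm over their backs; the gripper's body (76 mm by 85 mm) begins 54 mm behind the grasp point. The pads swing forward as they close: fully open they stand 13 mm farther back than shut.
Start: joints at [-78.512, 21.807, 74.336, -0, 83.858, -12.336], TCP at [0.222, -0.503, 0.405] pointing down, gripper open.
Joint ranges: [-178.18, 178.18], [-50.72, 133.34], [12.68, 142.11], [-81.47, 261.47], [9.98, 163.14], [-165.26, 165.26]. Speed limits (degrees/s): [136.94, 136.94, 180, 180, 180, 180].

### API

Orientations are given as a 3x3 rotation matrix whose columns are the frame's x, y, z axes.
In Python, from rig import env, optics gives the robot as it stands.
- The arm moves only by the shell command python3 -m inch 'ROWS' [FORCE]. ROWS is JSON, a list of rows, each a list of 3 entries, a list of its own where there are three numbers: the closure, from -1 (fully open) to 1 (shut), then the shift along the tool's x, y, z in units of 30 mm (1.0 is 30 mm), then the turn about the tool's x in units of 5 degrees (1.0 is 5 degrees). In form: [[hand, [x, y, z], yaw], ...]. A call has exactly 8 rows; each row shifts and turns the commanded pose from where the row before left it, along the tool's axes as they then stand; what a row does not reach is not made up. A row lasts 1/12 s, in which the tool goes at most 41.7 mm and 7.16 degrees, less where a joint would pass 70% of its speed; a pose out of reach is approached as far as the arm can. A call is refused whole if a number of a shift passes 1 or a number of a turn 1, either way. A call with a gripper value outside its range is refused whole. The fingers move at their own pace and stop on an object; FORCE is the grip in N (left out, the last holds). Time passes only in rows, so rows that do not move let the fingers close, or fill a call up. It gives the time, the measured TCP pose, the force and the opening at its end, in the units of the state.
- env.observe(): the state, without advancing time (a new reading comes with each control period).
- optics.get_image(name): name is "scene" or "top"; returns the picture (384x512x3 uint8, red, green, blue); there is no depth.
- optics.camera_params(name): a dict with "fx", "fy", "cx", "cy" (pixels), "xyz" and "rotation" of the camera in the world. Camera axes: x right, y down, z forward; pixel columns grow to the right and rows downward; lengths in m; the calibration is good to about 2 mm. A picture is of the moment at which its call begins. camera_params takes no time and is no camera call.
- env.close_job(): hands the job in, once; it reports no verdict.
The state is a dict: "time_s": time; "q": joint angles; "qvel": joint speeds; "joint_efforts": joint torques, N m; "position": TCP position; "tool_rot": TCP orientation; "ft_force": force on the tool from outside, world axes, zero at the start; "wrist_torque": the same for the moment, N m; "grip_width": finger opening in m.
Only numpy, scipy, OpenCV 4.12 (cv2) and the standard library are available. Lean on these libraries where they do the work, as an engineer would, in place of code of your own. Each camera call takes 0.05 s, during which the arm holds its last target.

## Working session

There is one attempt and no reset: what is moved stays moved. The work goes in short steps, Python scripts to look and compute and a shell command to move; the robot and the scene stay as the last step left them, time stands still between calls to the robot, and variables do not carry over. Pictures are saved under pics/ and viewed, and the job is handed in when it is done.

```bash
ls; mkdir -p pics; python3 - <<'E'
from rig import env, optics
import cv2
for n in ("scene","top"):
    im=optics.get_image(n); cv2.imwrite(f"pics/{n}0.png",im[:,:,::-1])
    print(optics.camera_params(n))
s=env.observe(); print(s)
E
```

```text
pics
{'fx': 416.8588378963049, 'fy': 416.8588378963049, 'cx': 257.2292247746033, 'cy': 197.663479266931, 'xyz': array([ 0.90671799, -0.6576505 ,  0.89370404]), 'rotation': array([[ 0.858387  ,  0.39646502, -0.32555683],
       [ 0.5127291 , -0.64231233,  0.56968741],
       [ 0.01675197, -0.65593472, -0.7546317 ]])}
{'fx': 349.55415238778835, 'fy': 349.55415238778835, 'cx': 253.81834649587057, 'cy': 185.76684297322424, 'xyz': array([ 0.39377917, -0.02599031,  1.2634073 ]), 'rotation': array([[-0.0022084 , -0.99437473,  0.10589624],
       [-0.99998329,  0.00163019, -0.00554648],
       [ 0.00534265, -0.10590671, -0.99436172]])}
{'time_s': 0.1, 'q': array([-7.85118128e+01,  2.18390716e+01,  7.43774744e+01,  1.03428060e-05,
        8.38592568e+01, -1.23361559e+01]), 'qvel': array([-0.06435167, -0.11318992, -0.09592197, -0.01181264, -0.11614005,
       -0.01337253]), 'joint_efforts': array([ 4.00626988e-03, -4.49220550e+01, -2.31654757e+01, -1.82056901e-04,
        3.65336469e-03, -1.31025729e-05]), 'position': array([ 0.22215268, -0.50310826,  0.40417246]), 'tool_rot': array([[-2.63322119e-04,  9.14788177e-01,  4.03933809e-01],
       [ 1.29653798e-03,  4.03933796e-01, -9.14787302e-01],
       [-9.99999125e-01,  2.82831792e-04, -1.29242231e-03]]), 'ft_force': array([ 0.14197523,  0.25796579, -0.46624525]), 'wrist_torque': array([ 0.00821631, -0.03778161, -0.02920671]), 'grip_width': 0.08570377390069851}
```

View pics/scene0.png

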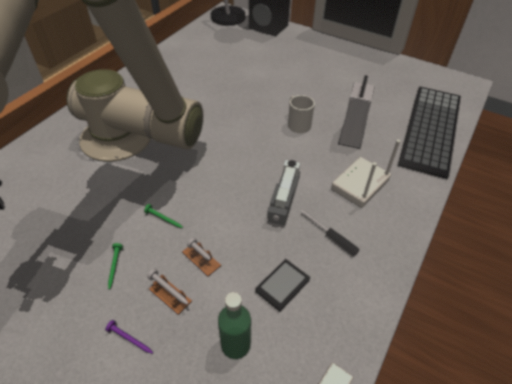

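View pics/top0.png

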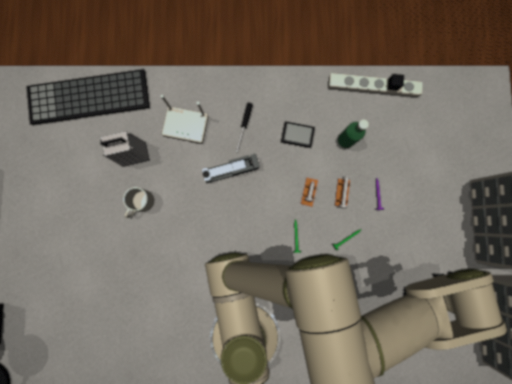

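The scene camera shows the yoke with the link near (285,190), the long-pin rest near (170,290) and the short-pin rest near (201,257). In the top view they are at (230,168), (343,192) and (310,192). I'll zoom in next.

```bash
python3 - <<'E'
import cv2
import numpy as np
t=cv2.imread("pics/top0.png"); s=cv2.imread("pics/scene0.png")
def crop(im,x,y,w,h,f): return cv2.resize(im[y:y+h,x:x+w],None,fx=f,fy=f,interpolation=cv2.INTER_CUBIC)
cv2.imwrite("pics/c1.png",np.clip(crop(t,190,145,80,50,10)*1.4,0,255))
cv2.imwrite("pics/c2.png",np.clip(crop(t,295,165,70,55,10)*1.4,0,255))
cv2.imwrite("pics/c3.png",np.clip(crop(s,255,150,60,80,7)*1.4,0,255))
cv2.imwrite("pics/c4.png",np.clip(crop(s,140,230,90,90,6)*1.4,0,255))
E
```

```text
[ WARN:0@0.086] global loadsave.cpp:1063 imwrite_ Unsupported depth image for selected encoder is fallbacked to CV_8U.
```

View pics/c1.png

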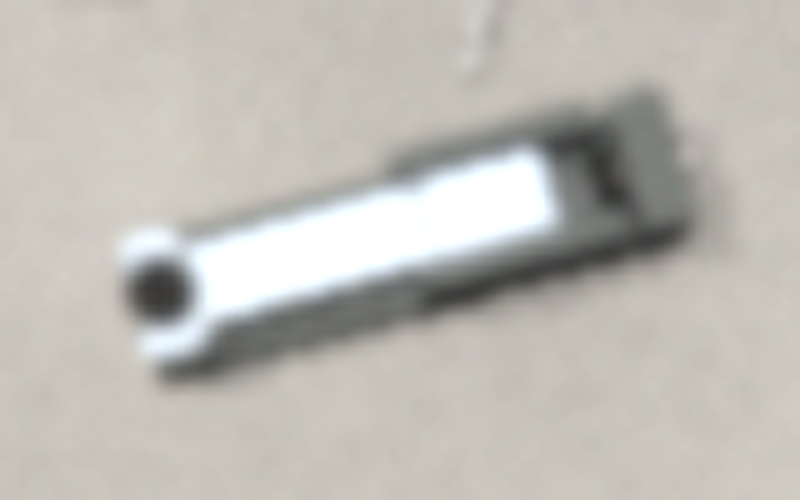

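View pics/c2.png

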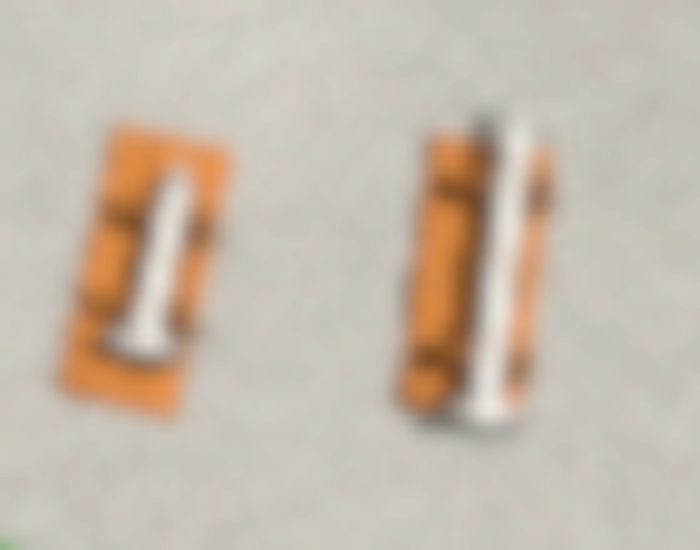

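View pics/c3.png

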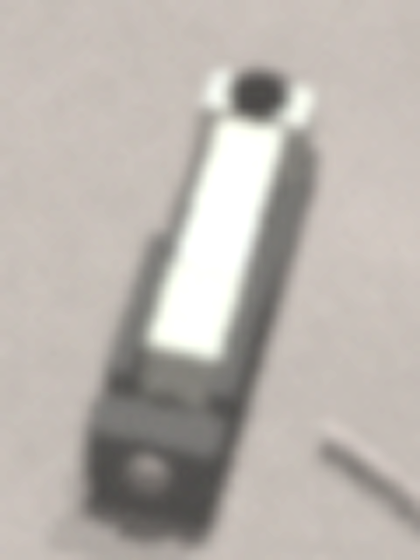

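View pics/c4.png

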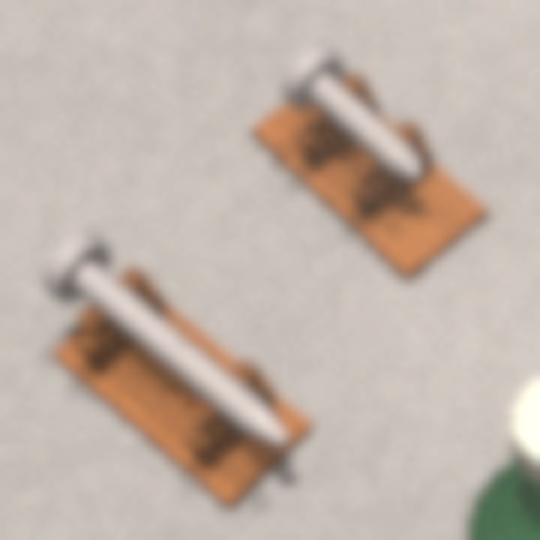

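```bash
cat > fit.py <<'E'
import numpy as np, cv2, json, sys
from scipy.optimize import minimize
from rig import optics
B=dict(bed=(-25,25,-40,150,0,24),near=(-25,-15,-24,50,24,62),far=(15,25,-24,50,24,62),
  bump=(-25,25,-40,-30,24,60))
def boxes(d):
    L=[(k,)+(np.array(v)/1e3,) for k,v in B.items()]
    o=np.array([0,0,d,d,0,0])/1e3
    L.append(("arm",np.array((-14,14,-22,106,24,56))/1e3+o))
    L.append(("blk",np.array((-22,22,106,128,24,60))/1e3+o))
    return L
def render(cam,win,p,ss=3):
    x0,y0,w,h=win
    u=(np.arange(w*ss)+.5)/ss-.5+x0; v=(np.arange(h*ss)+.5)/ss-.5+y0
    U,V=np.meshgrid(u,v)
    D=np.stack([(U-cam['cx'])/cam['fx'],(V-cam['cy'])/cam['fy'],np.ones_like(U)],-1)@cam['rotation'].T
    x,y,yaw,d=p; c,s=np.cos(np.radians(yaw)),np.sin(np.radians(yaw))
    R=np.array([[c,-s,0],[s,c,0],[0,0,1]])
    O=R.T@(cam['xyz']-np.array([x,y,0])); D=D@R
    best=np.full(U.shape,1e9); lab=np.zeros(U.shape,int)
    for i,(k,b) in enumerate(boxes(d)):
        lo=(b[0::2]-O)/D; hi=(b[1::2]-O)/D
        tn=np.minimum(lo,hi); tf=np.maximum(lo,hi)
        f=tn.argmax(-1); t=tn.max(-1); ok=(t<tf.min(-1))&(t<best)
        best[ok]=t[ok]; lab[ok]=1+3*i+f[ok]
        if k=="blk":
            P=O+best[...,None]*D
            circ=ok&(f==2)&(np.hypot(P[...,0],P[...,1]-(.117+d/1e3))<.010)
            lab[circ]=30
    return lab
def masks(lab,ss=3):
    M=[];ids=[]
    for k in np.unique(lab):
        m=(lab==k).astype(np.float32)
        h,w=m.shape; m=cv2.resize(m,(w//ss,h//ss),interpolation=cv2.INTER_AREA)
        m=cv2.GaussianBlur(m,(0,0),.6)
        if m.sum()>2: M.append(m.ravel()); ids.append(k)
    return np.array(M).T,ids
def cost(p,cam,win,im):
    A,_=masks(render(cam,win,p))
    x0,y0,w,h=win; I=im[y0:y0+h,x0:x0+w].reshape(-1,3).astype(float)
    c,*_=np.linalg.lstsq(A,I,rcond=None)
    r=A@c-I
    return np.minimum(np.abs(r),60).mean()
def overlay(cam,win,p,im,name,f=8):
    x0,y0,w,h=win
    lab=render(cam,win,p,f); e=cv2.Canny((lab*8).astype(np.uint8),1,2)
    c=cv2.resize(im[y0:y0+h,x0:x0+w],None,fx=f,fy=f,interpolation=cv2.INTER_CUBIC)[:,:,::-1].copy()
    c[e>0]=(0,0,255); cv2.imwrite(name,c)
E
cat > run1.py <<'E'
from fit import *
W=dict(top=(190,145,80,50),scene=(255,148,60,85))
ims={n:cv2.imread(f"pics/{n}0.png")[:,:,::-1] for n in W}
cams={n:optics.camera_params(n) for n in W}
def solve(names,p0):
    f=lambda p:sum(cost(p,cams[n],W[n],ims[n]) for n in names)
    S=np.array([p0]+[np.array(p0)+np.eye(4)[i]*[.01,.01,4,8][i] for i in range(4)])
    r=minimize(f,p0,method="Nelder-Mead",options=dict(initial_simplex=S,xatol=1e-4,fatol=1e-4,maxiter=250))
    return r.x,r.fun
c=cams['top']
# rough: pixel (243,163) at z .06
d=c['rotation']@np.array([(243-c['cx'])/c['fx'],(163-c['cy'])/c['fy'],1]); t=(.06-c['xyz'][2])/d[2]; g=(c['xyz']+t*d)[:2]; print(g)
p0=[g[0],g[1],14,30]
for ns in (["top"],["scene"],["top","scene"]):
    p,fv=solve(ns,p0); print(ns,p.round(4),fv)
for n in W: overlay(cams[n],W[n],p,ims[n],f"pics/ov_{n}.png",7)
E
python3 run1.py
```

```text
[0.60180954 0.00483215]
['top'] [ 6.04100e-01 -7.80000e-03  1.55446e+01  2.97718e+01] 4.106026178261595
['scene'] [ 6.03700e-01 -7.60000e-03  1.54329e+01  2.99194e+01] 3.9126017289136223
['top', 'scene'] [ 6.03500e-01 -7.60000e-03  1.53294e+01  2.98432e+01] 8.030535292085744
```

Both cameras agree on the yoke to within 0.5 mm. I'll check the overlays and fit the pin the same way.

View pics/ov_top.png

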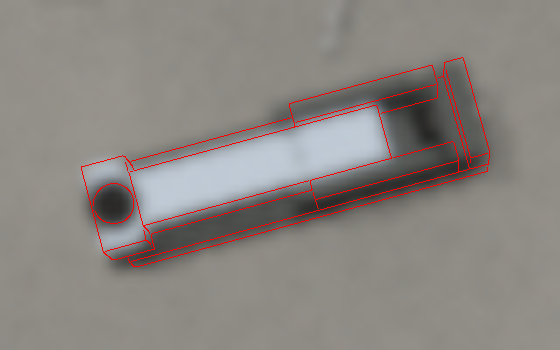

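View pics/ov_scene.png

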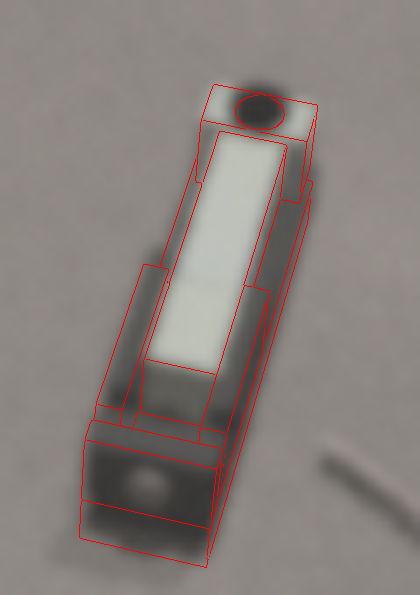

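```bash
cat > pinfit.py <<'E'
from fit import *
def plab(cam,win,p,ss=3):
    # cylinders by ray casting (side + caps via slabs), plus rest foot & supports
    x0,y0,w,h=win
    u=(np.arange(w*ss)+.5)/ss-.5+x0; v=(np.arange(h*ss)+.5)/ss-.5+y0
    U,V=np.meshgrid(u,v)
    D=np.stack([(U-cam['cx'])/cam['fx'],(V-cam['cy'])/cam['fy'],np.ones_like(U)],-1)@cam['rotation'].T
    x,y,yaw,rc=p; c,s=np.cos(np.radians(yaw)),np.sin(np.radians(yaw))
    R=np.array([[c,-s,0],[s,c,0],[0,0,1]])
    O=R.T@(cam['xyz']-np.array([x,y,.04])); D=D@R
    best=np.full(U.shape,1e9); lab=np.zeros(U.shape,int)
    # rest: foot centred at x=rc(mm), z -40..-34
    for i,b in enumerate([(rc-50,rc+50,-22,22,-40,-34),(12,20,-22,22,-34,3),(74,82,-22,22,-34,3)]):
        b=np.array(b)/1e3
        lo=(b[0::2]-O)/D; hi=(b[1::2]-O)/D
        tn=np.minimum(lo,hi); tf=np.maximum(lo,hi); f=tn.argmax(-1); t=tn.max(-1)
        ok=(t<tf.min(-1))&(t<best); 
        if i: # V notch: ignore hit where inside notch
            P=O+t[...,None]*D; ok&=~((P[...,2]>-.009+.0)&(np.abs(P[...,1])<P[...,2]+.009))
        best[ok]=t[ok]; lab[ok]=1+3*i+f[ok]
    for j,(a,e,r) in enumerate([(-8,0,14),(0,96,6),(96,100,5.4),(100,104,4.3),(104,107,3.3),(107,110,2.4)]):
        a,e,r=a/1e3,e/1e3,r/1e3
        A=D[...,1]**2+D[...,2]**2; Bq=O[1]*D[...,1]+O[2]*D[...,2]; C=O[1]**2+O[2]**2-r*r
        disc=Bq*Bq-A*C; sq=np.sqrt(np.maximum(disc,0)); t1=(-Bq-sq)/A;t2=(-Bq+sq)/A
        ta=(a-O[0])/D[...,0]; tb=(e-O[0])/D[...,0]
        t=np.maximum(t1,np.minimum(ta,tb)); ok=(disc>0)&(t<np.minimum(t2,np.maximum(ta,tb)))&(t<best)
        best[ok]=t[ok]; lab[ok]=(21 if j else 20)
        if j==0: lab[ok&(t>t1)]=22
    return lab
import fit
fit.render=plab
if __name__=="__main__":
    W=dict(top=(328,168,32,48),scene=(138,260,62,62))
    ims={n:cv2.imread(f"pics/{n}0.png")[:,:,::-1] for n in W}
    cams={n:optics.camera_params(n) for n in W}
    c=cams['top']
    d=c['rotation']@np.array([(343.5-c['cx'])/c['fx'],(206-c['cy'])/c['fy'],1]); t=(.04-c['xyz'][2])/d[2]; g=(c['xyz']+t*d)[:2]; print(g)
    p0=[g[0],g[1],-3,47]
    for ns in (["top"],["scene"],["top","scene"]):
        f=lambda p:sum(cost(p,cams[n],W[n],ims[n]) for n in ns)
        S=np.array([p0]+[np.array(p0)+np.eye(4)[i]*[.008,.008,4,5][i] for i in range(4)])
        r=minimize(f,p0,method="Nelder-Mead",options=dict(initial_simplex=S,xatol=1e-4,fatol=1e-4,maxiter=250))
        print(ns,r.x.round(4),r.fun)
    for n in W: overlay(cams[n],W[n],r.x,ims[n],f"pics/pv_{n}.png",9)
E
python3 pinfit.py
```

```text
[ 0.4522758 -0.3468147]
['top'] [ 0.454  -0.3456 -8.3715 49.8089] 4.939763571221287
['scene'] [ 0.4546 -0.3452 -7.8315 51.6294] 5.718217873261554
['top', 'scene'] [ 0.455  -0.3454 -8.0971 48.9112] 10.705174117723573
```

The yoke overlay follows the cheeks, link and bumper in both views. The end block is at about (112,203) in the top crop, and there is no visible shift.

View pics/pv_top.png

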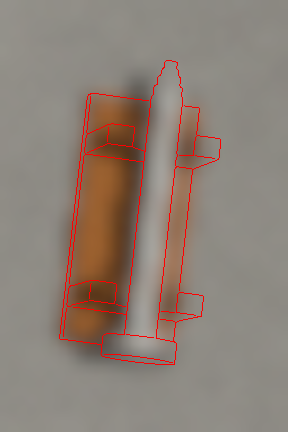

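View pics/pv_scene.png

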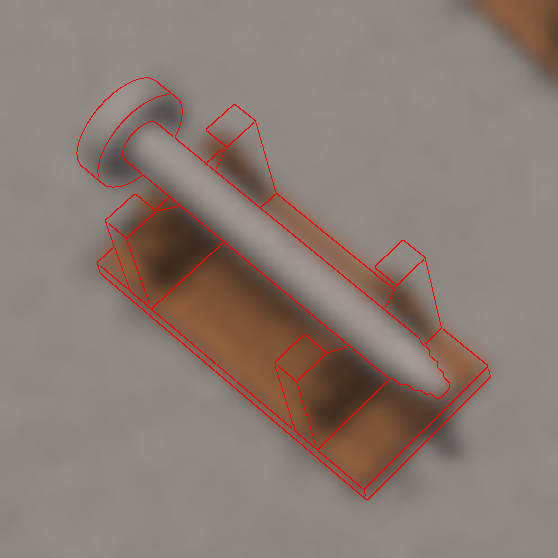

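```bash
cat > plan.py <<'E'
import numpy as np, sys
from rig import env
Y=np.array([.6037,-.0077]); A=15.4
def yw(x,y):
    c,s=np.cos(np.radians(A)),np.sin(np.radians(A)); return Y+np.array([c*x-s*y,s*x+c*y])
def plan(xy,z):
    "deltas in tool units to put TCP at xy,z"
    s=env.observe(); R=s['tool_rot']; d=R.T@(np.append(xy,z)-s['position'])/.03
    print('t',round(s['time_s'],2),'pos',s['position'].round(4),'zang',np.degrees(np.arctan2(R[1,2],R[0,2])).round(2),'units',d.round(2),'F',s['ft_force'].round(1),'w',round(s['grip_width'],4))
if __name__=="__main__":
    a=[float(v)/1e3 for v in sys.argv[2:5]]
    plan(yw(a[0],a[1]) if sys.argv[1]=='y' else a[:2],a[2])
E
python3 -m inch '[[1,[0,0,0],1],[1,[0,0,0],0.68],[1,[0,0.88,-1],0],[1,[0,0.88,-1],0],[1,[0,0.88,-1],0],[1,[0,0.88,-1],0],[1,[0,0.88,-1],0],[1,[0,0.88,-1],0]]' 60
python3 plan.py y 0 188 404
```

```text
time_s: 0.77
position: [0.3273, -0.2856, 0.4045]
tool_rot: [[-0.0, 0.964, 0.265], [0.001, 0.265, -0.964], [-1.0, -0.0, -0.001]]
ft_force: [-0.2, 0.0, -0.3]
grip_width: -0.0
t 0.77 pos [ 0.3273 -0.2856  0.4045] zang -74.61 units [  0.02  11.34 -12.75] F [-0.2  0.  -0.3] w -0.0
```

```bash

python3 -m inch '[[1,[0,0.88,-1],0],[1,[0,0.88,-1],0],[1,[0,0.88,-1],0],[1,[0,0.88,-1],0],[1,[0,0.88,-1],0],[1,[0,0.88,-1],0],[1,[0,0.88,-1],0],[1,[0,0.88,-1],0]]'
python3 plan.py y 0 188 404
```

```text
time_s: 1.43
position: [0.4671, 0.0022, 0.4046]
tool_rot: [[-0.0, 0.964, 0.266], [0.0, 0.266, -0.964], [-1.0, -0.0, -0.0]]
ft_force: [0.7, -1.1, -0.4]
grip_width: 0.0004
t 1.43 pos [0.4671 0.0022 0.4046] zang -74.57 units [ 0.02  4.31 -4.74] F [ 0.7 -1.1 -0.4] w 0.0004
```

```bash

python3 -m inch '[[1,[0,0.88,-1],0],[1,[0,0.88,-1],0],[1,[0,0.88,-1],0],[1,[0,0.88,-1],0],[1,[0.5,0,0],0],[1,[1,0,0],0],[1,[1,0,0],0],[1,[1,0,0],0]]'
python3 plan.py y 0 188 205
```

```text
time_s: 2.1
position: [0.5363, 0.1442, 0.2983]
tool_rot: [[-0.0, 0.964, 0.267], [-0.0, 0.267, -0.964], [-1.0, -0.0, 0.0]]
ft_force: [0.9, 0.3, -0.5]
grip_width: 0.0003
t 2.1 pos [0.5363 0.1442 0.2983] zang -74.54 units [ 3.11  0.82 -0.79] F [ 0.9  0.3 -0.5] w 0.0003
```

```bash

python3 -m inch '[[1,[0,0.82,-0.79],0],[1,[1,0,0],0],[1,[1,0,0],0],[1,[0.7,0,0],0],[1,[0.38,0,0],0],[1,[0,0,0],0],[1,[0,0,0],0],[1,[0,0,0],0]]'
python3 plan.py y 0 188 205
python3 - <<'E'
from rig import optics
import cv2,numpy as np
im=np.hstack([cv2.resize(optics.get_image("top")[130:210,170:270],None,fx=4,fy=4,interpolation=2),cv2.resize(optics.get_image("scene")[100:260,240:340],None,fx=2,fy=2)])if 1 else 0
cv2.imwrite("pics/p1.png",im[:,:,::-1])
E
```

```text
time_s: 2.77
position: [0.5543, 0.1732, 0.2082]
tool_rot: [[0.001, 0.964, 0.266], [0.0, 0.266, -0.964], [-1.0, 0.001, 0.0]]
ft_force: [-0.2, 1.1, 0.4]
grip_width: -0.0003
t 2.77 pos [0.5543 0.1732 0.2082] zang -74.58 units [ 0.11 -0.01 -0.02] F [-0.2  1.1  0.4] w -0.0003
```

View pics/p1.png

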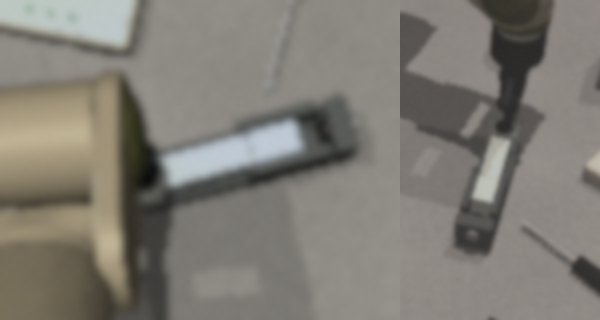

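```bash

python3 -m inch '[[1,[0,0,0.3],0],[1,[0,0,0.15],0],[1,[0,0,0.12],0],[1,[0,0,0.12],0],[1,[0,0,0.12],0],[1,[0,0,0.12],0],[1,[0,0,0.12],0],[1,[0,0,0.1],0]]'
python3 plan.py y 0 140.5 205
python3 -m inch '[[1,[0,0,0.1],0],[1,[0,0,0.1],0],[1,[0,0,0.08],0],[1,[0,0,0.05],0],[1,[0,0,0.05],0],[1,[0,0,0],0],[1,[0,0,0],0],[1,[0,0,0],0]]'
python3 plan.py y 0 140.5 205
```

```text
time_s: 3.53
position: [0.5632, 0.14, 0.2073]
tool_rot: [[-0.0, 0.964, 0.266], [0.001, 0.266, -0.964], [-1.0, -0.0, -0.001]]
ft_force: [-1.6, 7.0, 1.2]
grip_width: -0.0002
t 3.53 pos [0.5632 0.14   0.2073] zang -74.6 units [ 0.08 -0.    0.42] F [-1.6  7.   1.2] w -0.0002
time_s: 4.2
position: [0.5645, 0.1344, 0.2074]
tool_rot: [[-0.003, 0.964, 0.267], [0.012, 0.267, -0.964], [-1.0, 0.0, -0.012]]
ft_force: [-6.7, 42.1, 4.8]
grip_width: -0.0003
t 4.2 pos [0.5645 0.1344 0.2074] zang -74.52 units [0.08 0.   0.23] F [-6.7 42.1  4.8] w -0.0003
```

```bash

python3 -m inch '[[1,[0,0,-0.1],0],[1,[0,0,-0.02],0],[1,[0,0,0],0],[1,[0,0,0],0],[1,[0,0,0],0],[1,[0,0,0],0],[1,[0,0,0],0],[1,[0,0,0],0]]'
python3 plan.py y 0 140.5 205
cat > armfit.py <<'E'
from fit import *
from scipy.optimize import minimize_scalar
import sys
tag=sys.argv[1]
W=dict(top=(212,145,58,50),scene=(255,172,60,61))
for n in W:
    im=optics.get_image(n); cam=optics.camera_params(n); cv2.imwrite(f"pics/{n}_{tag}.png",im[:,:,::-1])
    xs=np.arange(-6,34,1.); c=[cost([.6037,-.0077,15.4,d],cam,W[n],im) for d in xs]
    d=xs[np.argmin(c)]; print(n,d,[round(v,2) for v in c][:14])
    overlay(cam,W[n],[.6037,-.0077,15.4,d],im,f"pics/a_{n}_{tag}.png",8)
E
python3 armfit.py b
```

```text
time_s: 4.87
position: [0.5643, 0.1356, 0.2074]
tool_rot: [[-0.002, 0.964, 0.267], [0.007, 0.267, -0.964], [-1.0, 0.0, -0.007]]
ft_force: [-3.3, 25.0, 3.2]
grip_width: -0.0001
t 4.87 pos [0.5643 0.1356 0.2074] zang -74.54 units [ 0.08 -0.    0.27] F [-3.3 25.   3.2] w -0.0001
top -6.0 [np.float64(15.2), np.float64(15.24), np.float64(15.3), np.float64(15.35), np.float64(15.36), np.float64(15.38), np.float64(15.42), np.float64(15.45), np.float64(15.49), np.float64(15.52), np.float64(15.51), np.float64(15.49), np.float64(15.51), np.float64(15.54)]
scene 6.0 [np.float64(13.14), np.float64(13.22), np.float64(13.11), np.float64(13.11), np.float64(13.11), np.float64(13.12), np.float64(13.11), np.float64(13.09), np.float64(13.07), np.float64(13.05), np.float64(13.03), np.float64(13.04), np.float64(13.02), np.float64(13.08)]
```

View pics/a_scene_b.png

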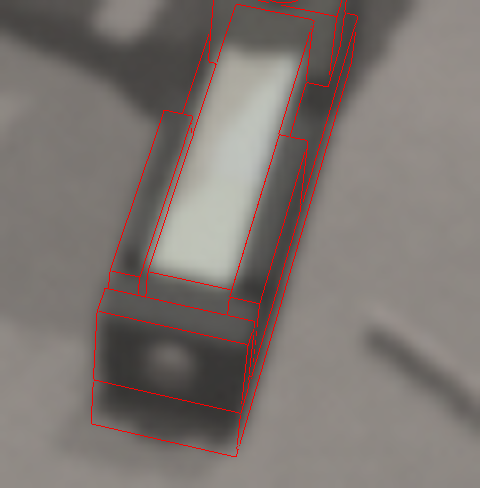

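View pics/a_top_b.png

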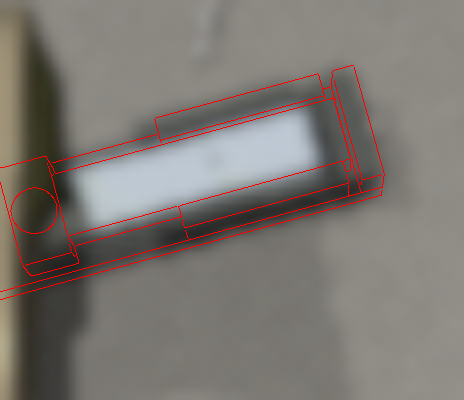

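```bash
cat > prof.py <<'E'
from fit import *
from plan import yw
import sys
ys=np.arange(-45,40,1.)
for tag in sys.argv[1:]:
  for n in ("top","scene"):
    im=cv2.imread(f"pics/{n}{tag}.png").astype(np.float32).mean(2); c=optics.camera_params(n)
    g=0
    for x in (-8,-4,0,4,8):
        P=np.array([np.append(yw(x/1e3,y/1e3),.056) for y in ys]); q=(P-c['xyz'])@c['rotation']
        u=(q[:,0]/q[:,2]*c['fx']+c['cx']).astype(np.float32); v=(q[:,1]/q[:,2]*c['fy']+c['cy']).astype(np.float32)
        g=g+cv2.remap(im,u[None],v[None],cv2.INTER_CUBIC)[0]/5
    k=np.argmax(np.convolve(np.diff(g),np.ones(5),'same')); 
    hi=g[min(k+12,len(g)-1)]; lo=g[max(k-8,0)]; m=(hi+lo)/2
    j=[i for i in range(max(k-8,0),min(k+12,len(g)-1)) if g[i]<m<=g[i+1]]
    print(tag,n,'nose edge y',[round(ys[i]+(m-g[i])/(g[i+1]-g[i]),1) for i in j],'-> d',[round(ys[i]+22+(m-g[i])/(g[i+1]-g[i]),1) for i in j])
E
python3 prof.py 0 _b
```

```text
0 top nose edge y [np.float64(7.7)] -> d [np.float64(29.7)]
0 scene nose edge y [np.float64(8.5)] -> d [np.float64(30.5)]
_b top nose edge y [np.float64(-13.8)] -> d [np.float64(8.2)]
_b scene nose edge y [np.float64(-14.1)] -> d [np.float64(7.9)]
```

The link stopped at d≈8 mm, under 25–40 N. The cheek edges in the overlay suggest the yoke fit is a few mm off along y, because I guessed the bumper plate's size. I'll refit with the plate free.

```bash
cat > run2.py <<'E'
import fit
from fit import *
W=dict(top=(190,145,80,50),scene=(255,148,60,85))
ims={n:cv2.imread(f"pics/{n}0.png")[:,:,::-1] for n in W}
cams={n:optics.camera_params(n) for n in W}
def setp(p): fit.B['bump']=(-25,25,p[4],p[5],24,p[6])
def solve(names,p0):
    def f(p):
        setp(p); return sum(cost(p[:4],cams[n],W[n],ims[n]) for n in names)
    st=[.006,.006,2,-6,5,5,-6]
    for _ in range(2):
        S=np.array([p0]+[np.array(p0)+np.eye(7)[i]*st[i] for i in range(7)])
        r=minimize(f,p0,method="Nelder-Mead",options=dict(initial_simplex=S,xatol=1e-4,fatol=1e-4,maxiter=350)); p0=r.x; st=[-.5*v for v in st]
    return r.x,r.fun
p0=[.602,-.003,15.4,26,-40,-30,58]
for ns in (["top"],["scene"],["top","scene"]):
    p,fv=solve(ns,p0); print(ns,p.round(4),fv)
for n in W: overlay(cams[n],W[n],p[:4],ims[n],f"pics/ov2_{n}.png",7)
# fixed-plate-agnostic: profile over y shift keeping arm absolute
E
python3 run2.py
```

```text
['top'] [ 6.02400e-01 -2.70000e-03  1.55170e+01  2.43590e+01 -4.67926e+01
 -2.38026e+01  5.40272e+01] 3.9176102058144013
['scene'] [ 6.03200e-01 -6.20000e-03  1.53742e+01  2.84270e+01 -4.32098e+01
 -2.15078e+01  6.07920e+01] 3.873363989697098
['top', 'scene'] [ 6.02600e-01 -3.40000e-03  1.54446e+01  2.55969e+01 -4.53876e+01
 -2.33054e+01  5.93355e+01] 7.914314183991889
```

View pics/ov2_top.png

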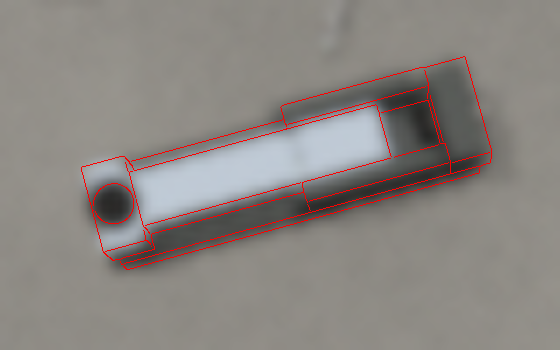

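View pics/ov2_scene.png

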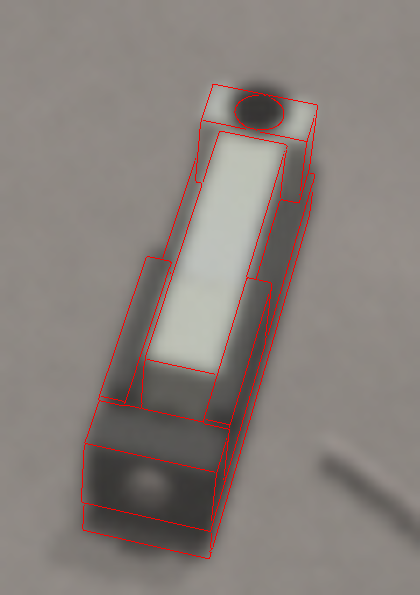

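```bash

python3 -m inch '[[1,[0,0,0],0],[1,[0,0,0],0],[1,[0,0,0],0],[1,[0,0,0],0],[1,[0,0,0],0],[1,[0,0,0],0],[1,[0,0,0],0],[1,[0,0,0],0]]'
python3 plan.py y 0 140.5 205
python3 -c "
from rig import env;s=env.observe();p=s['position']+s['tool_rot'][:,0]*.165;print('tip',p,s['wrist_torque'])"
```

```text
time_s: 5.63
position: [0.5643, 0.1356, 0.2074]
tool_rot: [[-0.002, 0.964, 0.267], [0.007, 0.267, -0.964], [-1.0, 0.0, -0.007]]
ft_force: [-3.9, 27.1, 3.7]
grip_width: -0.0002
t 5.63 pos [0.5643 0.1356 0.2074] zang -74.54 units [ 0.08 -0.    0.27] F [-3.9 27.1  3.7] w -0.0002
tip [0.56399196 0.13674381 0.04241792] [3.8293755  0.57173709 0.07047208]
```

The force holds steady at 27 N with no creep, so this is a hard stop or a jam. If it was the bumper stop, the link will spring back about 3 mm when I back away, so I'll do that and get a clear look.

```bash

python3 -m inch '[[1,[0,0,-0.2],0],[1,[0,0,-0.4],0],[1,[0,0,-0.4],0],[1,[-1,0,-0.2],0],[1,[-1,0,0],0],[1,[-1,0,0],0],[1,[-1,-0.8,0],0],[1,[0,-1,0],0]]'
python3 -m inch '[[-1,[0,-1,0],0],[-1,[0,-1,0],0],[-1,[0,-1,0.6],0],[-1,[0,-1,0.6],0],[-1,[0,0,1],0],[-1,[0,0,1],0],[-1,[0,0,1],0],[-1,[0,0,1],0]]'
python3 plan.py y 0 140.5 205
python3 - <<'E'
from rig import optics
import cv2
for n in ("top","scene"):
    im=optics.get_image(n); cv2.imwrite(f"pics/{n}_c.png",im[:,:,::-1])
    x,y,w,h=dict(top=(190,140,80,60),scene=(250,145,70,90))[n]
    cv2.imwrite(f"pics/cc_{n}.png",cv2.convertScaleAbs(cv2.resize(im[y:y+h,x:x+w,::-1],None,fx=8 if n=="top" else 6.5,fy=8 if n=="top" else 6.5,interpolation=cv2.INTER_CUBIC),alpha=2.2))
E
python3 prof.py 0 _b _c
```

```text
time_s: 6.3
position: [0.5043, 0.1533, 0.3323]
tool_rot: [[0.011, 0.964, 0.267], [0.0, 0.267, -0.964], [-1.0, 0.01, 0.002]]
ft_force: [1.2, 1.0, -0.1]
grip_width: -0.0
time_s: 6.97
position: [0.4294, -0.0306, 0.3276]
tool_rot: [[0.0, 0.964, 0.266], [-0.0, 0.266, -0.964], [-1.0, 0.0, 0.001]]
ft_force: [-0.2, 0.3, -0.3]
grip_width: 0.0854
t 6.97 pos [ 0.4294 -0.0306  0.3276] zang -74.57 units [ 4.09  5.8  -3.87] F [-0.2  0.3 -0.3] w 0.0854
0 top nose edge y [np.float64(7.7)] -> d [np.float64(29.7)]
0 scene nose edge y [np.float64(8.5)] -> d [np.float64(30.5)]
_b top nose edge y [np.float64(-13.8)] -> d [np.float64(8.2)]
_b scene nose edge y [np.float64(-14.1)] -> d [np.float64(7.9)]
_c top nose edge y [np.float64(-9.2)] -> d [np.float64(12.8)]
_c scene nose edge y [np.float64(-9.4)] -> d [np.float64(12.6)]
```

View pics/cc_top.png

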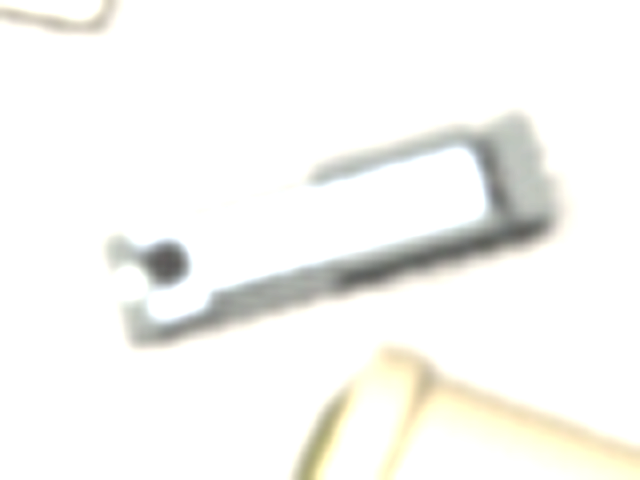

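View pics/cc_scene.png

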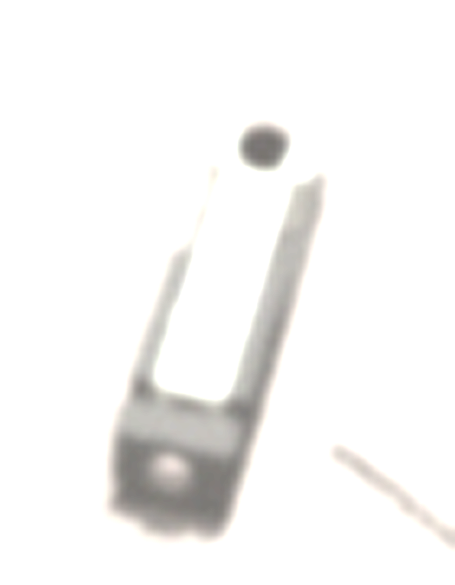

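The link sprang back 4.6 mm on release. So it had been at the bumper's hard stop, and the yoke origin is further along +y than I first fitted. The bed end now shows in the top view, so I'll refit on this picture.

```bash
sed -e 's/}0.png/}_c.png/' -e 's/^p0=.*/p0=[.6015,.001,15.4,4,-46,-26,58]/' -e "s/ov2_/ov3_/" -e 's/^W=.*/W=dict(top=(193,145,77,42),scene=(255,148,60,85))/' run2.py > run3.py; python3 run3.py
```

```text
['top'] [ 6.01100e-01  1.00000e-03  1.53924e+01  4.10890e+00 -5.06615e+01
 -2.72053e+01  5.41290e+01] 4.707203824961243
['scene'] [ 6.02900e-01 -5.70000e-03  1.53411e+01  1.11438e+01 -4.41657e+01
 -2.00084e+01  6.10869e+01] 3.863171154688471
['top', 'scene'] [ 6.01600e-01 -5.00000e-04  1.54908e+01  5.84410e+00 -4.90342e+01
 -2.59758e+01  6.01953e+01] 8.937096025012902
```

View pics/ov3_top.png

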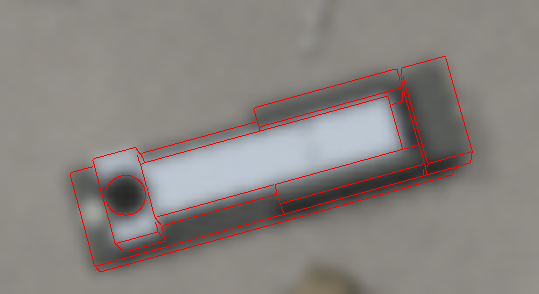

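View pics/ov3_scene.png

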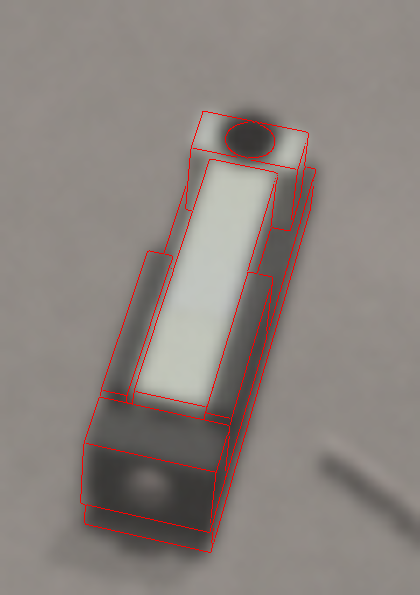

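```bash
sed -i 's/^Y=.*/Y=np.array([.6012,.0014]); A=15.4/' plan.py
python3 -m inch '[[-1,[0,0,0],0.94],[-1,[0,0,0],0.94],[-1,[0,0,0],0.94],[-1,[0,0,0],0.93],[-1,[0,0,0],0.93],[-1,[0,0.35,1],0],[-1,[0,0.35,1],0],[-1,[0,0.35,1],0]]'
python3 -m inch '[[-1,[0,0.35,1],0],[-1,[0,0.35,1],0],[-1,[0,0.35,1],0],[-1,[0,0.35,1],0],[-1,[0,0.35,1],0],[-1,[0,0.35,1],0],[-1,[0,0.35,0.9],0],[-1,[0,0,0],0]]'
python3 plan.py w 491.4 -350.5 195
```

```text
time_s: 7.73
position: [0.4482, -0.123, 0.3275]
tool_rot: [[0.0, 0.991, -0.137], [-0.0, -0.137, -0.991], [-1.0, 0.0, 0.0]]
ft_force: [0.5, 0.4, 0.3]
grip_width: 0.0854
time_s: 8.4
position: [0.4929, -0.3416, 0.3267]
tool_rot: [[0.0, 0.99, -0.142], [-0.002, -0.142, -0.99], [-1.0, 0.001, 0.002]]
ft_force: [-1.1, -0.3, -0.1]
grip_width: 0.0855
t 8.4 pos [ 0.4929 -0.3416  0.3267] zang -98.14 units [ 4.39 -0.01  0.29] F [-1.1 -0.3 -0.1] w 0.0855
```

```bash

python3 -m inch '[[-1,[0.5,0,0.3],0],[-1,[1,0,0],0],[-1,[1,0,0],0],[-1,[0.9,0,0],0],[-1,[0.6,0,0],0],[-1,[0.3,0,0],0],[-1,[0,0,0],0],[-1,[0,0,0],0]]'
python3 plan.py w 491.4 -350.5 195
python3 - <<'E'
from rig import optics
import cv2,numpy as np
im=optics.get_image("scene")[215:345,110:250]
cv2.imwrite("pics/g1.png",cv2.resize(im[:,:,::-1],None,fx=4,fy=4,interpolation=cv2.INTER_CUBIC))
E
```

```text
time_s: 9.07
position: [0.4914, -0.3467, 0.199]
tool_rot: [[0.0, 0.99, -0.138], [-0.0, -0.138, -0.99], [-1.0, 0.0, 0.0]]
ft_force: [0.3, -0.3, 0.8]
grip_width: 0.0854
t 9.07 pos [ 0.4914 -0.3467  0.199 ] zang -97.95 units [0.13 0.02 0.13] F [ 0.3 -0.3  0.8] w 0.0854
```

View pics/g1.png

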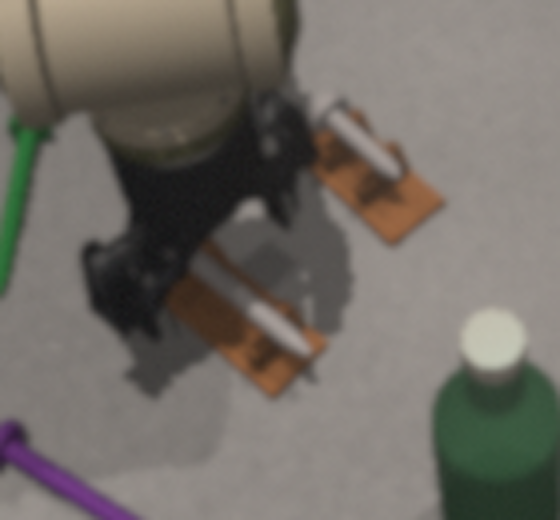

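The open fingers straddle the long pin's shank at about (250,290) in the crop, clear of the short pin. I'll trim by 4 mm and close.

```bash

python3 -m inch '[[-1,[0.13,0.02,0.13],0],[-1,[0,0,0],0],[1,[0,0,0],0],[1,[0,0,0],0],[1,[0,0,0],0],[1,[0,0,0],0],[1,[0,0,0],0],[1,[0,0,0],0]]' 80
python3 plan.py w 491.4 -350.5 195
```

```text
time_s: 9.78
position: [0.491, -0.351, 0.1945]
tool_rot: [[0.0, 0.99, -0.139], [0.0, -0.139, -0.99], [-1.0, -0.0, -0.0]]
ft_force: [2.9, 15.2, 5.8]
grip_width: 0.012
t 9.78 pos [ 0.491  -0.351   0.1945] zang -97.98 units [-0.02  0.01 -0.02] F [ 2.9 15.2  5.8] w 0.012
```

Gripped: the width reads 12.0 mm, which is the shank. Now I'll lift, turn back and carry it to the yoke.

```bash

python3 -m inch '[[1,[-0.3,0,0],0],[1,[-0.8,0,0],0],[1,[-1,0,0],-0.94],[1,[-1,0,0],-0.94],[1,[-0.9,0,0],-0.94],[1,[0,0,0],-0.93],[1,[0,0,0],-0.93],[1,[0,0,-0.6],0]]'
python3 plan.py y -123.5 0 315
python3 -m inch '[[1,[0,0.25,-1],0],[1,[0,0.25,-1],0],[1,[0,0.25,-1],0],[1,[0,0.25,-1],0],[1,[0,0.25,-1],0],[1,[0,0.25,-1],0],[1,[0,0.25,-1],0],[1,[0,0.25,-1],0]]'
python3 plan.py y -123.5 0 315
```

```text
time_s: 10.45
position: [0.4863, -0.3354, 0.3152]
tool_rot: [[0.002, 0.963, 0.269], [-0.003, 0.269, -0.963], [-1.0, 0.001, 0.003]]
ft_force: [0.0, 0.3, -1.7]
grip_width: 0.0089
t 10.45 pos [ 0.4863 -0.3354  0.3152] zang -74.42 units [-0.02  2.59 -9.8 ] F [ 0.   0.3 -1.7] w 0.0089
time_s: 11.12
position: [0.4799, -0.085, 0.315]
tool_rot: [[0.001, 0.964, 0.266], [-0.0, 0.266, -0.964], [-1.0, 0.0, 0.001]]
ft_force: [1.0, -0.1, -1.0]
grip_width: 0.0096
t 11.12 pos [ 0.4799 -0.085   0.315 ] zang -74.59 units [-0.    0.55 -1.7 ] F [ 1.  -0.1 -1. ] w 0.0096
```

The grip width fell to 9.6 mm, so the pin may have shifted. I'll look.

```bash

python3 -m inch '[[1,[0,0.25,-0.8],0],[1,[0,0.2,-0.6],0],[1,[0,0.1,-0.1],0],[1,[0,0,0],0],[1,[0,0,0],0],[1,[0,0,0],0],[1,[0,0,0],0],[1,[0,0,0],0]]'
python3 plan.py y -123.5 0 315
python3 - <<'E'
from rig import optics
import cv2,numpy as np
for n in ("scene","top"):
    im=optics.get_image(n); cv2.imwrite(f"pics/{n}_d.png",im[:,:,::-1])
    x,y,w,h=dict(scene=(130,100,200,150),top=(180,120,140,105))[n]
    cv2.imwrite(f"pics/d_{n}.png",cv2.convertScaleAbs(cv2.resize(im[y:y+h,x:x+w,::-1],None,fx=4 if n=="scene" else 5.5,fy=4 if n=="scene" else 5.5,interpolation=cv2.INTER_CUBIC),alpha=1.5))
E
```

```text
time_s: 11.78
position: [0.4842, -0.0395, 0.3144]
tool_rot: [[-0.0, 0.964, 0.265], [-0.0, 0.265, -0.964], [-1.0, -0.0, 0.0]]
ft_force: [-0.1, -0.3, -1.3]
grip_width: 0.0095
t 11.78 pos [ 0.4842 -0.0395  0.3144] zang -74.65 units [-0.02  0.   -0.28] F [-0.1 -0.3 -1.3] w 0.0095
```

View pics/d_scene.png

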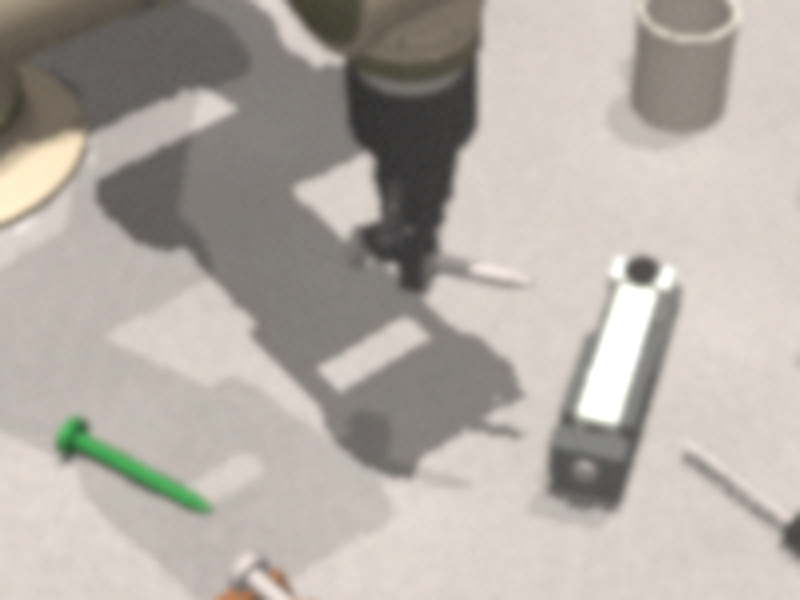

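View pics/d_top.png

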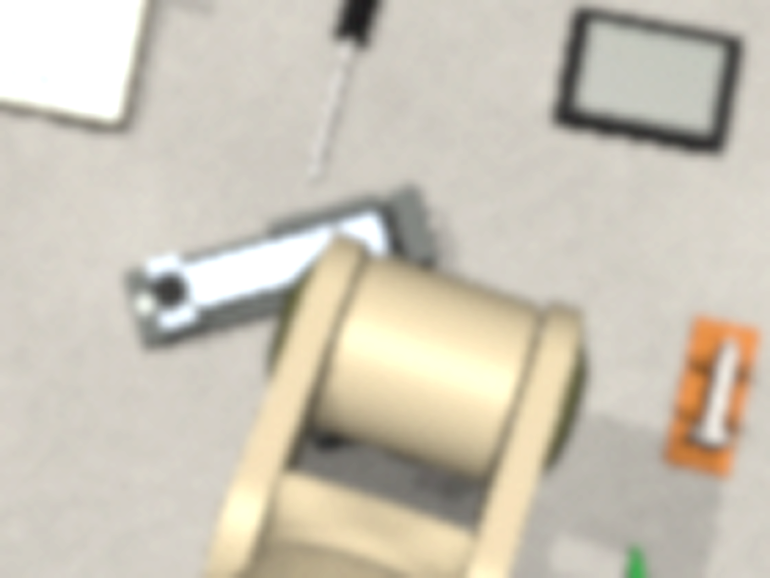

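```bash
cat > held.py <<'E'
# draw the pin as predicted in the jaws: s0 = grip distance from origin (mm), ahead = axis below TCP (mm), pitch deg (nose up +)
import numpy as np, cv2, sys
from rig import env, optics
def draw(tag,s0,ahead,pitch,win,f,out,n="scene",st=None):
    s=st or env.observe(); R=s['tool_rot']; c=optics.camera_params(n)
    im=cv2.imread(f"pics/{n}_{tag}.png"); x,y,w,h=win
    v=cv2.convertScaleAbs(cv2.resize(im[y:y+h,x:x+w],None,fx=f,fy=f,interpolation=cv2.INTER_CUBIC),alpha=1.6)
    t=np.radians(pitch); ax=R[:,1]*np.cos(t)-R[:,0]*np.sin(t); up=-R[:,0]*np.cos(t)-R[:,1]*np.sin(t); la=R[:,2]
    o=s['position']+R[:,0]*ahead/1e3-ax*s0/1e3
    def pj(P):
        q=(P-c['xyz'])@c['rotation']; return (((q[:2]/q[2])*[c['fx'],c['fy']]+[c['cx'],c['cy']]-[x,y]+.5)*f-.5)
    for a,r in ((-8,14),(0,14),(0,6),(96,6),(110,2)):
        th=np.linspace(0,2*np.pi,60); P=[pj(o+ax*a/1e3+(up*np.cos(k)+la*np.sin(k))*r/1e3) for k in th]
        cv2.polylines(v,[np.array(P).round().astype(np.int32)],True,(0,0,255),1)
    print('nose px',(pj(o+ax*.11)/f+[x,y]).round(1),'head',(pj(o)/f+[x,y]).round(1),'nose world',(o+ax*.11).round(4))
    cv2.imwrite(out,v)
if __name__=="__main__":
    a=[float(v) for v in sys.argv[2:5]]
    draw(sys.argv[1],*a,(205,140,75,50),10,sys.argv[5])
E
python3 held.py d 36.6 155 0 pics/h1.png
```

```text
nose px [262.9 170.8] head [220.7 162. ] nose world [ 0.5549 -0.0197  0.1594]
```

View pics/h1.png

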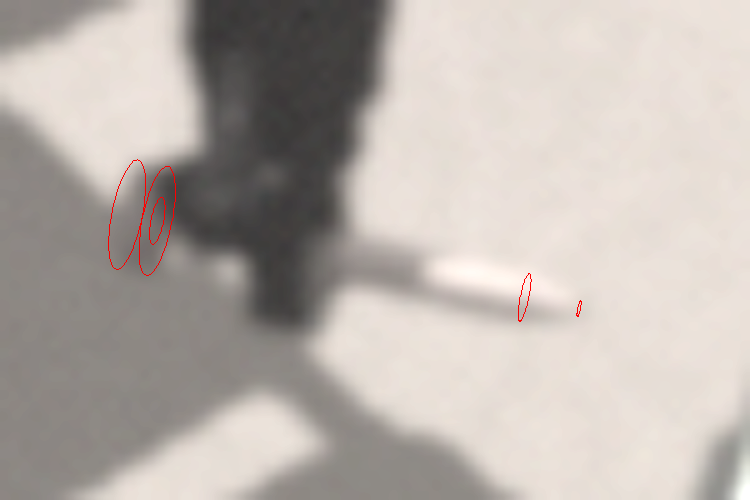

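```bash
python3 - <<'E'
import cv2,numpy as np
im=cv2.imread("pics/scene_d.png")[145:180,210:270].astype(float)
v=255*(np.clip(im/160,0,1))**0.5
cv2.imwrite("pics/h2.png",cv2.resize(v.astype(np.uint8),None,fx=13,fy=13,interpolation=cv2.INTER_CUBIC))
E
```

```text
(no output)
```

View pics/h2.png

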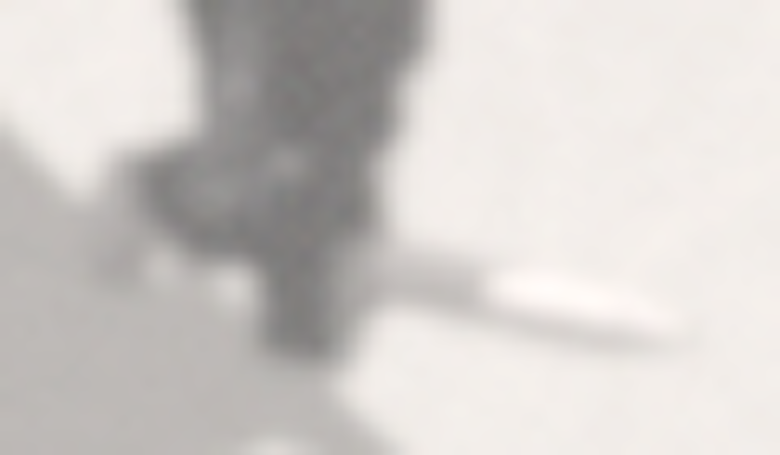

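The head (≈(217,162) px) and nose (≈(263,171) px) match the predicted held pose to under 1 px, so the pin is level, with the grip 36.6 mm from its origin. Lowering to the hole's height.

```bash

python3 -m inch '[[1,[0.5,0,-0.28],0],[1,[1,0,0],0],[1,[1,0,0],0],[1,[0.8,0,0],0],[1,[0.5,0,0],0],[1,[0.18,0,0],0],[1,[0,0,0],0],[1,[0,0,0],0]]'
python3 plan.py y -123.5 0 194.5
python3 - <<'E'
from rig import optics
import cv2
for n in ("scene","top"):
    im=optics.get_image(n); cv2.imwrite(f"pics/{n}_e.png",im[:,:,::-1])
    x,y,w,h=dict(scene=(215,150,100,85),top=(200,130,100,75))[n]
    cv2.imwrite(f"pics/e_{n}.png",cv2.convertScaleAbs(cv2.resize(im[y:y+h,x:x+w,::-1],None,fx=7,fy=7,interpolation=cv2.INTER_CUBIC),alpha=1.7))
E
python3 - <<'E'
from held import *
draw("e",36.6,155,0,(205,150,110,85),7,"pics/h3.png")
E
```

```text
time_s: 12.55
position: [0.4823, -0.0307, 0.1956]
tool_rot: [[0.001, 0.964, 0.266], [-0.0, 0.266, -0.964], [-1.0, 0.001, 0.0]]
ft_force: [0.3, -0.9, -1.2]
grip_width: 0.0093
t 12.55 pos [ 0.4823 -0.0307  0.1956] zang -74.58 units [ 0.04 -0.01  0.02] F [ 0.3 -0.9 -1.2] w 0.0093
nose px [262.8 199.5] head [224.1 191.1] nose world [ 0.5534 -0.0113  0.0412]
```

View pics/h3.png

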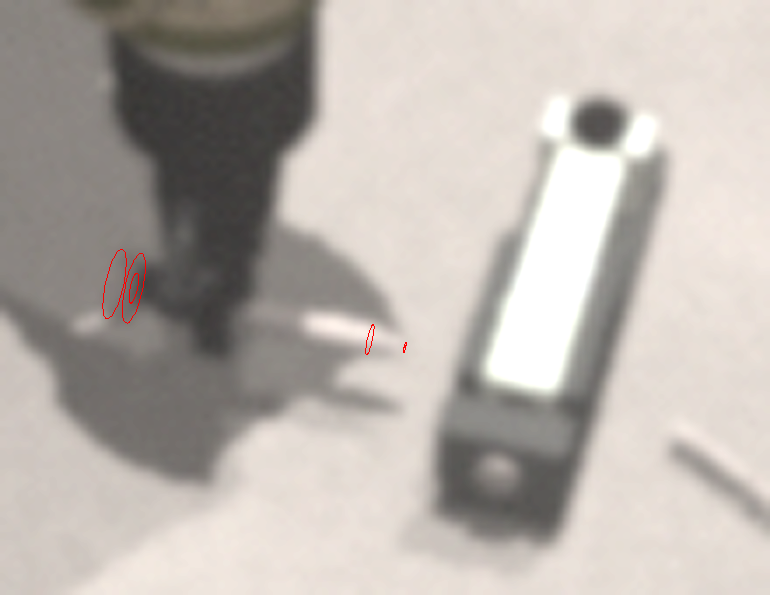

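View pics/e_top.png

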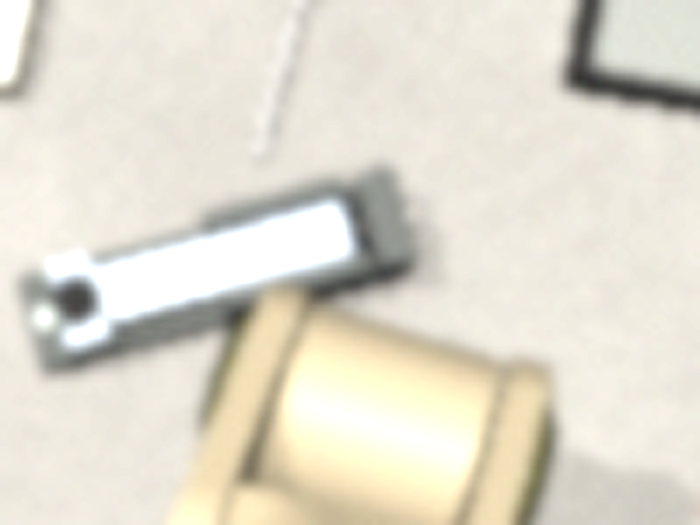

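```bash

python3 -m inch '[[1,[0.04,0.15,0.02],0],[1,[0,0.15,0],0],[1,[0,0.15,0],0],[1,[0,0.15,0],0],[1,[0,0.15,0],0],[1,[0,0.15,0],0],[1,[0,0.1,0],0],[1,[0,0,0],0]]'
python3 plan.py y -93.5 0 194.5
```

```text
time_s: 13.32
position: [0.5116, -0.023, 0.1938]
tool_rot: [[0.0, 0.964, 0.266], [-0.0, 0.266, -0.964], [-1.0, 0.0, 0.0]]
ft_force: [-0.3, 1.0, 0.1]
grip_width: 0.0094
t 13.32 pos [ 0.5116 -0.023   0.1938] zang -74.56 units [-0.02 -0.02  0.01] F [-0.3  1.   0.1] w 0.0094
```

```bash

python3 -m inch '[[1,[-0.01,0.1,0],0],[1,[0,0.1,0],0],[1,[0,0.1,0],0],[1,[0,0.1,0],0],[1,[0,0.05,0],0],[1,[0,0,0],0],[1,[0,0,0],0],[1,[0,0,0],0]]'
python3 plan.py y -80 0 194.5
python3 - <<'E'
from rig import optics
import cv2
im=optics.get_image("scene"); cv2.imwrite("pics/scene_f.png",im[:,:,::-1])
from held import *
draw("f",36.6,155,0,(205,150,110,85),7,"pics/h4.png")
E
```

```text
time_s: 13.98
position: [0.524, -0.0194, 0.1941]
tool_rot: [[-0.0, 0.964, 0.266], [0.0, 0.266, -0.964], [-1.0, -0.0, -0.0]]
ft_force: [-0.8, 1.5, -0.3]
grip_width: 0.0096
t 13.98 pos [ 0.524  -0.0194  0.1941] zang -74.57 units [-0.01 -0.    0.01] F [-0.8  1.5 -0.3] w 0.0096
nose px [278.2 203.4] head [239.  194.8] nose world [5.947e-01 1.000e-04 3.910e-02]
```

View pics/h4.png

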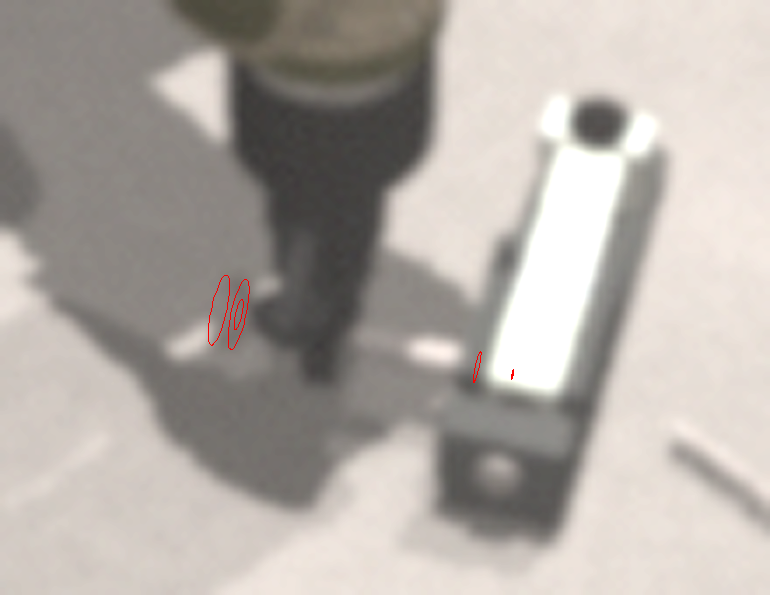

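The nose is in the cheek hole with no force. Carrying on through the link in small steps.

```bash

python3 -m inch '[[1,[0,0.08,0],0],[1,[0,0.08,0],0],[1,[0,0.08,0],0],[1,[0,0.08,0],0],[1,[0,0.08,0],0],[1,[0,0.08,0],0],[1,[0,0.08,0],0],[1,[0,0.08,0],0]]'
python3 plan.py y -60.8 0 194.5
```

```text
time_s: 14.7
position: [0.5424, -0.014, 0.194]
tool_rot: [[-0.002, 0.964, 0.266], [0.001, 0.266, -0.964], [-1.0, -0.002, -0.001]]
ft_force: [-3.7, 3.9, 1.0]
grip_width: 0.0095
t 14.7 pos [ 0.5424 -0.014   0.194 ] zang -74.56 units [-0.02  0.    0.03] F [-3.7  3.9  1. ] w 0.0095
```

```bash

python3 -m inch '[[1,[0,0.08,0],0],[1,[0,0.08,0],0],[1,[0,0.08,0],0],[1,[0,0.08,0],0],[1,[0,0.08,0],0],[1,[0,0.08,0],0],[1,[0,0.06,0],0],[1,[0,0,0],0]]'
python3 plan.py y -44 0 194.5
```

```text
time_s: 15.37
position: [0.5582, -0.0096, 0.1941]
tool_rot: [[-0.001, 0.964, 0.266], [0.001, 0.266, -0.964], [-1.0, -0.001, -0.001]]
ft_force: [-2.0, 4.8, 0.0]
grip_width: 0.0099
t 15.37 pos [ 0.5582 -0.0096  0.1941] zang -74.56 units [-0.02  0.01  0.03] F [-2.   4.8  0. ] w 0.0099
```

```bash

python3 -m inch '[[1,[0,0.07,0],0],[1,[0,0.06,0],0],[1,[0,0,0],0],[0,[0,0,0],0],[0,[0,0,0],0],[0,[0,0,0],0],[0,[0,0,0],0],[0,[0,0,0],0]]'
python3 plan.py y -40 0 194.5
python3 - <<'E'
from rig import optics
import cv2
im=optics.get_image("scene"); cv2.imwrite("pics/scene_g.png",im[:,:,::-1])
from held import *
draw("g",36.6,155,0,(225,150,110,85),7,"pics/h5.png")
E
```

```text
time_s: 16.03
position: [0.5621, -0.0093, 0.1942]
tool_rot: [[0.0, 0.964, 0.266], [-0.0, 0.266, -0.964], [-1.0, 0.0, 0.0]]
ft_force: [-0.3, -0.2, -0.3]
grip_width: 0.0428
t 16.03 pos [ 0.5621 -0.0093  0.1942] zang -74.59 units [-0.01  0.02  0.  ] F [-0.3 -0.2 -0.3] w 0.0428
nose px [292.5 206.7] head [252.9 198. ] nose world [0.6329 0.0102 0.0392]
```

View pics/h5.png

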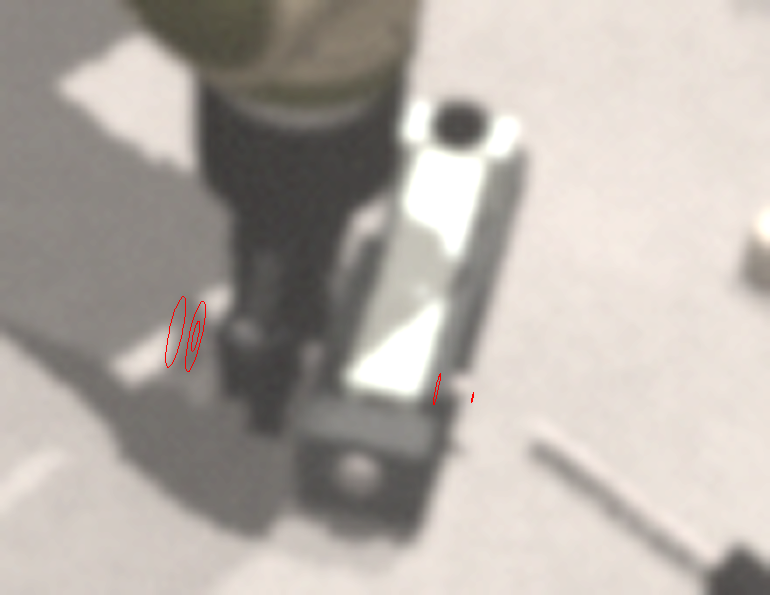

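The nose now shows beyond the far cheek at crop (462,385), so the pin is through both cheeks. I'll rise, back off behind the head, close and press.

```bash

python3 -m inch '[[0,[-0.5,0,0],0],[0,[-1,0,0],0],[0,[-1,0,0],0],[1,[0,-0.8,0],0],[1,[0,-0.8,0],0],[1,[0,-0.8,0],0],[1,[0,0,0],0],[1,[0,0,0],0]]'
python3 plan.py y -110 0 194.5
python3 - <<'E'
from rig import optics
import cv2
im=optics.get_image("scene"); cv2.imwrite("pics/scene_h.png",im[:,:,::-1])
cv2.imwrite("pics/h6.png",cv2.convertScaleAbs(cv2.resize(im[150:235,225:335,::-1],None,fx=7,fy=7,interpolation=cv2.INTER_CUBIC),alpha=1.7))
E
```

```text
time_s: 16.75
position: [0.4921, -0.0285, 0.2695]
tool_rot: [[0.0, 0.964, 0.265], [-0.0, 0.265, -0.964], [-1.0, 0.0, 0.0]]
ft_force: [0.3, 0.1, 0.5]
grip_width: -0.0
t 16.75 pos [ 0.4921 -0.0285  0.2695] zang -74.63 units [2.5 0.1 0. ] F [0.3 0.1 0.5] w -0.0
```

View pics/h6.png

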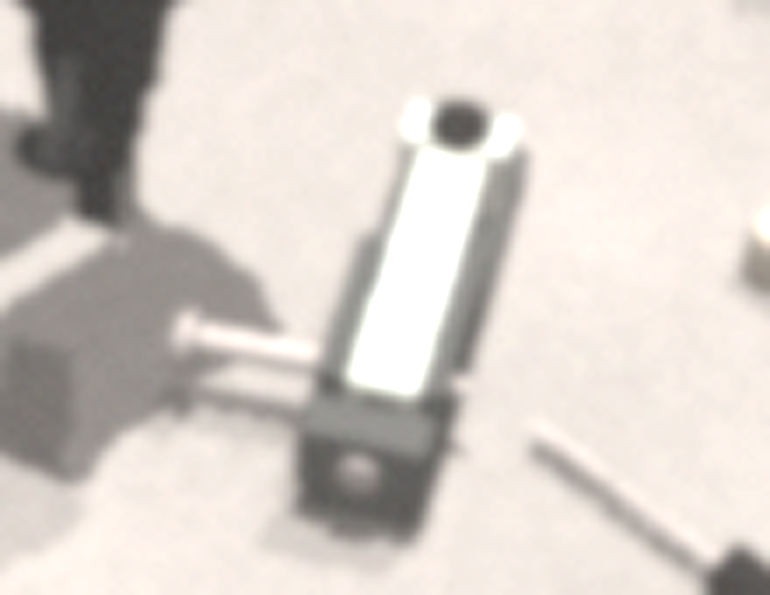

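```bash

python3 -m inch '[[1,[0.5,0,0],0],[1,[1,0,0],0],[1,[0.7,0,0],0],[1,[0.3,0,0],0],[1,[0,0.2,0],0],[1,[0,0.2,0],0],[1,[0,0.15,0],0],[1,[0,0.1,0],0]]'
python3 plan.py y -44 0 194.5
python3 -m inch '[[1,[0,0.12,0],0],[1,[0,0.12,0],0],[1,[0,0.12,0],0],[1,[0,0.12,0],0],[1,[0,0.12,0],0],[1,[0,0.12,0],0],[1,[0,0.12,0],0],[1,[0,0.12,0],0]]'
python3 plan.py y -44 0 194.5
```

```text
time_s: 17.47
position: [0.5121, -0.0229, 0.1951]
tool_rot: [[0.001, 0.964, 0.267], [-0.001, 0.267, -0.964], [-1.0, 0.001, 0.001]]
ft_force: [-5.5, -2.4, 1.7]
grip_width: -0.0001
t 17.47 pos [ 0.5121 -0.0229  0.1951] zang -74.54 units [0.02 1.61 0.01] F [-5.5 -2.4  1.7] w -0.0001
time_s: 18.13
position: [0.5388, -0.0155, 0.1953]
tool_rot: [[-0.001, 0.964, 0.266], [-0.001, 0.266, -0.964], [-1.0, -0.002, 0.0]]
ft_force: [-3.4, -1.1, 2.1]
grip_width: -0.0
t 18.13 pos [ 0.5388 -0.0155  0.1953] zang -74.56 units [0.02 0.69 0.01] F [-3.4 -1.1  2.1] w -0.0
```

Sliding smoothly at about 4 N. About 20 mm to go.

```bash

python3 -m inch '[[1,[0,0.1,0],0],[1,[0,0.1,0],0],[1,[0,0.1,0],0],[1,[0,0.1,0],0],[1,[0,0.06,0],0],[1,[0,0.06,0],0],[1,[0,0,0],0],[1,[0,0,0],0]]'
python3 plan.py y -44 0 194.5
```

```text
time_s: 18.8
position: [0.5544, -0.0112, 0.1941]
tool_rot: [[0.001, 0.964, 0.266], [0.0, 0.266, -0.964], [-1.0, 0.001, 0.0]]
ft_force: [-0.4, -0.1, -0.0]
grip_width: 0.0001
t 18.8 pos [ 0.5544 -0.0112  0.1941] zang -74.58 units [-0.01  0.15  0.01] F [-0.4 -0.1 -0. ] w 0.0001
```

```bash

python3 -m inch '[[1,[0,0.06,0],0],[1,[0,0.06,0],0],[1,[0,0.05,0],0],[1,[0,0.04,0],0],[1,[0,0,0],0],[1,[0,0,0],0],[1,[0,0,0],0],[1,[0,0,0],0]]'
python3 plan.py y -44 0 194.5
```

```text
time_s: 19.47
position: [0.5593, -0.0099, 0.1941]
tool_rot: [[-0.004, 0.964, 0.266], [-0.0, 0.266, -0.964], [-1.0, -0.004, -0.001]]
ft_force: [-10.3, -4.1, 6.9]
grip_width: -0.0001
t 19.47 pos [ 0.5593 -0.0099  0.1941] zang -74.57 units [-0.01 -0.02  0.01] F [-10.3  -4.1   6.9] w -0.0001
```

```bash

python3 -m inch '[[1,[0,0.04,0],0],[1,[0,0.03,0],0],[1,[0,0.03,0],0],[1,[0,0,0],0],[1,[0,0,0],0],[1,[0,0,0],0],[1,[0,0,0],0],[1,[0,0,0],0]]'
python3 plan.py y -44 0 194.5
```

```text
time_s: 20.13
position: [0.5604, -0.0097, 0.194]
tool_rot: [[-0.011, 0.964, 0.266], [-0.002, 0.266, -0.964], [-1.0, -0.011, -0.002]]
ft_force: [-23.9, -11.0, 16.5]
grip_width: -0.0
t 20.13 pos [ 0.5604 -0.0097  0.194 ] zang -74.54 units [-0.01 -0.06  0.  ] F [-23.9 -11.   16.5] w -0.0
```

```bash

python3 -m inch '[[1,[0,-0.2,0],0],[1,[0,-0.5,0],0],[1,[0,-0.6,0],0],[1,[-0.7,-0.6,0],0],[1,[-1,0,0],0],[1,[-1,0,0],0],[1,[-1,-0.5,0.5],0],[1,[0,-0.6,0.8],0]]'
python3 -m inch '[[1,[0,-0.8,0.8],0],[1,[0,-0.8,0.8],0],[1,[0,-0.8,0.8],0],[1,[0,0,1],0],[1,[0,0,1],0],[1,[0,0,0],0],[1,[0,0,0],0],[1,[0,0,0],0]]'
python3 - <<'E'
from rig import optics
import cv2
for n in ("scene","top"):
    im=optics.get_image(n); cv2.imwrite(f"pics/{n}_z.png",im[:,:,::-1])
    x,y,w,h=dict(scene=(235,150,100,85),top=(190,130,100,75))[n]
    cv2.imwrite(f"pics/z_{n}.png",cv2.convertScaleAbs(cv2.resize(im[y:y+h,x:x+w,::-1],None,fx=7,fy=7,interpolation=cv2.INTER_CUBIC),alpha=1.7))
E
python3 prof.py _c _z
```

```text
time_s: 20.8
position: [0.4874, -0.0696, 0.3103]
tool_rot: [[0.01, 0.963, 0.269], [-0.003, 0.269, -0.963], [-1.0, 0.009, 0.006]]
ft_force: [1.6, 0.6, 0.1]
grip_width: 0.0
time_s: 21.47
position: [0.4523, -0.2162, 0.3049]
tool_rot: [[-0.0, 0.964, 0.266], [0.001, 0.266, -0.964], [-1.0, -0.0, -0.001]]
ft_force: [0.3, -0.6, -0.2]
grip_width: -0.0003
_c top nose edge y [np.float64(-18.7)] -> d [np.float64(3.3)]
_c scene nose edge y [np.float64(-18.8)] -> d [np.float64(3.2)]
_z top nose edge y [np.float64(-19.8)] -> d [np.float64(2.2)]
_z scene nose edge y [np.float64(-19.8)] -> d [np.float64(2.2)]
```

View pics/z_scene.png

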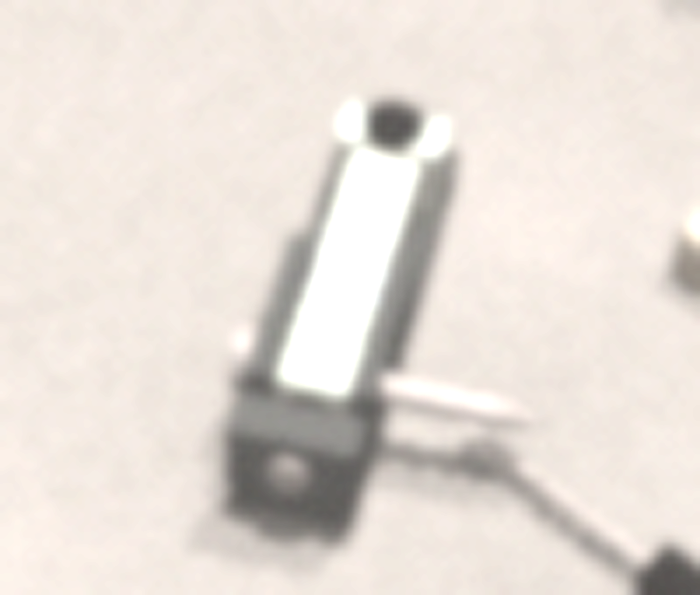

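View pics/z_top.png

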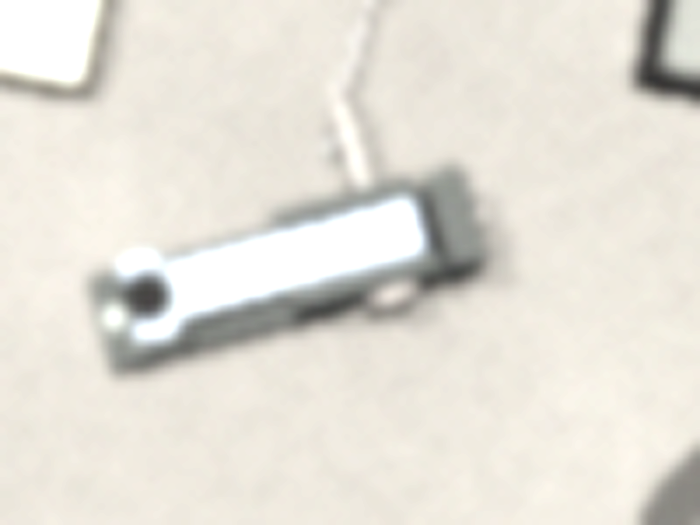

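View pics/scene_z.png

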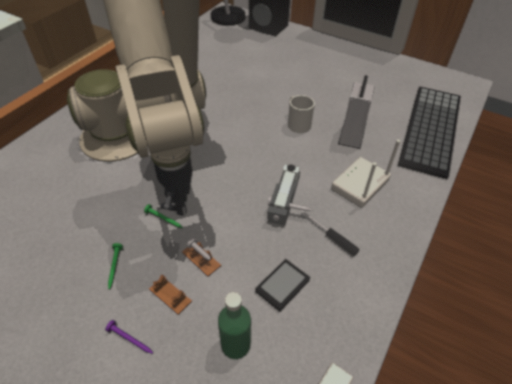

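```bash
python3 - <<'E'
import numpy as np, cv2
from rig import optics
from plan import yw
for n,win in (("scene",(255,190,75,30)),("top",(225,135,40,45))):
    c=optics.camera_params(n); x,y,w,h=win; f=10
    im=cv2.imread(f"pics/{n}_z.png")
    v=cv2.convertScaleAbs(cv2.resize(im[y:y+h,x:x+w],None,fx=f,fy=f,interpolation=cv2.INTER_CUBIC),alpha=1.6)
    for gap,col in ((0,(0,0,255)),(5,(255,0,0))):
      for a,r in ((-8,14),(0,14),(50,6),(96,6),(110,2)):
        P=[]
        for k in np.linspace(0,2*np.pi,60):
            p=np.append(yw((-25-gap+a)/1e3,r*np.cos(k)/1e3),.04+r*np.sin(k)/1e3); q=(p-c['xyz'])@c['rotation']
            P.append((q[:2]/q[2]*[c['fx'],c['fy']]+[c['cx'],c['cy']]-[x,y]+.5)*f-.5)
        cv2.polylines(v,[np.array(P).round().astype(np.int32)],True,col,1)
    cv2.imwrite(f"pics/zz_{n}.png",v)
E
```

```text
(no output)
```

View pics/zz_scene.png

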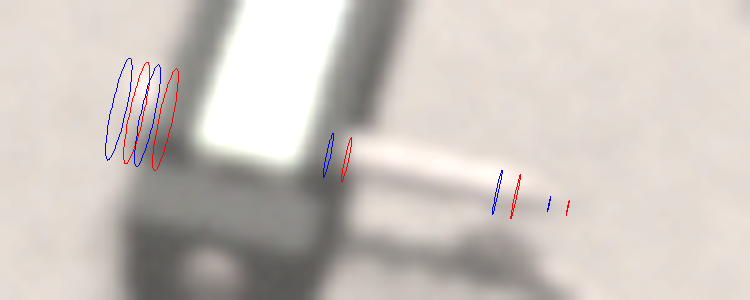

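View pics/zz_top.png

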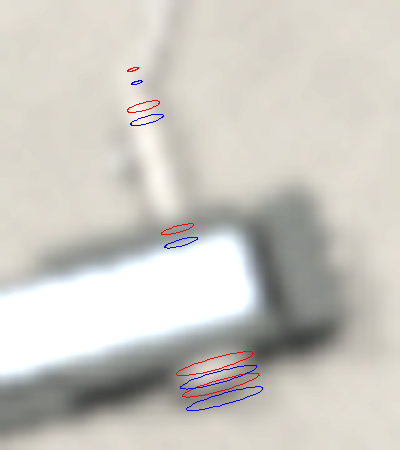

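Seated: in the top view the head lies at crop ≈(215,375), on the zero-gap outline (red), and clear of the 5 mm-gap outline. The nose stands out beyond the far cheek. The short pin, screwdriver, mug and the rest are where they were, and the gripper is clear. Handing in.

```bash
python3 - <<'E'
from rig import env
s=env.observe(); print(s['time_s'],s['ft_force'].round(1),s['position'].round(3))
env.close_job()
E
```

```text
21.5667 [-0.4 -1.   0.6] [ 0.452 -0.216  0.305]
the job is handed in; nothing more can be done
```

I pinned the link in the yoke with the long pin and handed the job in at 21.6 s of the 61 s allowed, with the gripper clear and touching nothing. The job reports no verdict, so these are my own checks.

**What I did:** I pushed the link by its end face to the bumper's hard stop. I then took the long pin by its shank and entered it from the robot's side through cheek, link and cheek. After letting go, I pressed the head home with the closed fingers.

**What the last checks showed:**
- **Seating:** The pin slid at about 4 N, then stopped hard and held at about 26 N, with the fingers where a seated head would put them. In the top view the head lies on the zero-gap outline.
- **Through:** In both views the nose stands out beyond the far cheek.
- **Other things:** In the scene picture the short pin, screwdriver and other bystanders look unmoved.

**What disagreed or fell short:**
- **First yoke fit:** It was about 9.5 mm off along the bed, because I had guessed the size of the bumper plate. I corrected it from the hard stop, the 4.6 mm spring-back and the bed end seen in the top view.
- **Push force:** During the link push the wrist force briefly reached about 42 N. I took it as finger contact; the moment suggested the contact was near the top edge of the end block. If it counted as the gripper's body, it would be over the 40 N limit.
- **Grip width:** It read 9.5 mm while carrying the 12 mm shank, but the pictures showed the pin held level, within a pixel of where it should be.
- **Link position:** The last picture put the link at 2.2 mm out of line by my estimate of the yoke's origin. That is about the error of that estimate, and the pin is through the link's hole.
- **Scene view:** In that camera the nose lay between the zero-gap and 5 mm-gap outlines, so for seating I relied on the force and the top view.

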